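# Restock the bakery display tray from the cooling rack

### The job

Restock the display tray: take the four fresh pastries off the wire cooling rack and put each one in the tray lane whose front pastry is of the same kind, in the middle of the baking paper behind it, the long roll and the crescent lying lengthwise along their lanes. Set them down, do not drop them, and leave the front row as it stands.

Things in the scene. Friction and masses are not known exactly. Their poses are not given: they have to be found in the camera images.
- fresh_round: fresh round domed bun on the wire cooling rack, golden brown, 62 mm across, 44 mm high. Loose, about 65 g, flat foot. Origin at the underside, in the centre; z up. Its yaw means nothing; grip it anywhere across, at half height or below, where the side is upright.
- fresh_long: fresh long finger roll with three slanting cuts on top on the wire cooling rack, golden brown, 104 mm long, 44 mm wide, 40 mm high. Loose, about 75 g, flat foot. Origin at the underside, in the centre; z up. x is its long axis, y its width; grip it across the width at the middle.
- fresh_ring: fresh ring-shaped roll on the wire cooling rack, golden brown, 64 mm across outside, 16 mm hole, 30 mm high. Loose, about 60 g, flat foot. Origin at the underside, in the centre; z up. Its yaw means nothing; grip it across the whole outside, at half height.
- fresh_crescent: fresh crescent roll on the wire cooling rack, golden brown, about 104 mm from horn to horn, 40 mm wide and 40 mm high at its thick middle. Loose, about 60 g, flat foot. Origin at the underside, at the middle of the thick part; z up. x runs horn to horn, y across, to the hollow side; grip it across (along y) at the thick middle, which is centred on the origin.
- shown_round: the same kind of round domed bun already in the front row of the display tray, one to a lane. Loose. Origin at the underside as for the fresh one; x points to the front of the tray.
- shown_long: the same kind of long finger roll with three slanting cuts on top already in the front row of the display tray, one to a lane. Loose. Origin at the underside as for the fresh one; x points to the front of the tray.
- shown_ring: the same kind of ring-shaped roll already in the front row of the display tray, one to a lane. Loose. Origin at the underside as for the fresh one; x points to the front of the tray.
- shown_crescent: the same kind of crescent roll already in the front row of the display tray, one to a lane. Loose. Origin at the underside as for the fresh one; x points to the front of the tray.
- tray: fixed wooden display tray, 250 (x) by 420 mm (y). Origin: centre of its underside; +x to its front, away from the robot, with a 61 mm high rail. Floor 18 mm up, side rims 30. Wires 6 mm high part it into four lanes along x, centred at y = -0.15, -0.05, 0.05, 0.15 m. Front row at x = 0.055. Behind it in each lane lies pale baking paper, 112 by 80 mm, centred at x = -0.060: the empty place
- rack: fixed steel wire cooling rack, 188 (x) by 460 mm (y), its top 26 mm above its origin, which is the centre of its footprint. The fresh pastries stand in a row along y at x = 0.035, 100 mm apart, long ones along x within about 15 degrees. A palette knife and a cutter ring (35 mm high) lie on its near part, x about -0.055
There are look-alikes about, which are no part of the job. Leave any purple look-alike of the fresh_crescent alone.

How it is judged:
By the outcome, as a careful person would: the job done as asked, in the order asked, and still so for the second after the job is handed in, with the robot touching nothing.
It also fails if it takes over 72 s, if anything falls off the work surface, if the arm or the gripper's body presses on something with over 40 N, if the wrist force passes 120 N, or if a joint passes its speed limit or range.

### The arm

A 7-joint arm with a two-finger parallel gripper is mounted at the origin on the work surface. World frame = base frame: x ahead of the robot, y to its left, z up, the work surface at z = 0. Lengths are in m, angles in rad, forces in N, time in s.
With the tool pointing down it reaches from about 0.35 to 0.9 m from the base axis. Payload 8.1 kg.
Tool frame: the origin (TCP) lies midway between the tips of the shut fingers; the grasp point (between the pads) lies 19 mm behind it; z points along the fingers, y is the line along which they close (so a half turn about z gives the same grasp; the last joint's range is limited). The gripper opens to 92 mm and grips with 3 to 60 N. Pads are 19 mm wide; open, the fingers measure 130 mm over their backs; the gripper's body (75 mm by 190 mm) begins 47 mm behind the grasp point.
Start: joints at [1.215, 0.434, 0.025, 1.573, -0.012, 1.134, -0.075], TCP at [0.156, -0.605, 0.227] pointing down, gripper open.
Joint ranges: [-2.62, 2.62], [-0.44, 2.09], [-1.27, 1.32], [0.08, 2.57], [-1.32, 4.46], [0.12, 2], [-2.74, 2.74]. Speed limits (rad/s): [2.22, 2.22, 3.01, 3.01, 3.14, 3.14, 3.14].

### API

Orientations are given as a rotation vector (axis times angle).
In Python, from cell import arm gives the robot as it stands.
- The arm moves only by the tool carry_out, never from a script. Its arguments are lists of equal length, an entry for each row: "claw": the finger opening in cm, from 0 to 9.18; "delta_pos": the shift along the tool's x, y, z in cm, a list of three; "angular": the turn, a rotation vector about the tool's x, y, z in rad, a list of three. In form: {"claw": [claw, ...], "delta_pos": [[dx, dy, dz], ...], "angular": [[ax, ay, az], ...]}. A call has 1 to 20 rows; each row shifts and turns the commanded pose from where the row before left it, along the tool's axes as they then stand; what a row does not reach is not made up. A row lasts 1/10 s, in which the tool goes at most 50 mm and 8.59 degrees, less where a joint would pass 70% of its speed; a pose out of reach is approached as far as the arm can. A call with a gripper value outside its range is refused whole. The fingers move at their own pace and stop on an object; "force" is the grip in N (left out, the last holds). Time passes only in rows, so rows that do not move let the fingers close. It gives the time, the measured TCP pose, the force, the opening and the grip force at its end, in the units of the state.
- arm.observe(): the state, without advancing time (a new reading comes with each control period).
- arm.get_image(name): name is "scene" or "side" or "wrist"; returns a dict with "frame" (384x512x3 uint8, red, green, blue), "mtx" (3x3 intrinsics, pixels), "T" (4x4, takes a point from camera to world coordinates). Camera axes: x right, y down, z forward; pixel columns grow to the right and rows downward; lengths in m; the calibration is good to about 2 mm. A picture is of the moment at which its call begins. There is no depth.
- arm.sign_off(): hands the job in; it is judged then, once.
Trained networks look in a picture, given as the dict that the camera call returned (one of the last four; its "shot" number tells which), for a name from the list of things; names that differ only in an ending like _2 or _b are one class to them, and where a whole thing is asked for, a point or a joint stands for the part that bears it (a point fixed in the world has none). Each returns a list of dicts, best first, with "conf" (0 to 1); they miss things now and then, are a little off and sometimes report something else, mostly with a low value. They report only what shows in the picture. A call takes as long as a camera call. They do not tell look-alikes from the thing itself.
- arm.look_for(label, picture): "centre" ([column, row] as shares, 0 to 1, of the picture: columns of its width, rows of its height, amid what is visible of it).
- arm.trace(label, picture): "region" (384x512 bool, what is visible of it) and "centre" ([column, row] as shares, 0 to 1, of the picture: columns of its width, rows of its height, amid what is visible of it).
- arm.place_of(label, picture): "centre" ([column, row] as shares, 0 to 1, of the picture: columns of its width, rows of its height: a listed point, or the origin of a listed thing).
The state is a dict: "clock": time; "joints": joint angles; "dq": joint speeds; "joint_efforts": joint torques, N m; "position": TCP position; "ee_rot": TCP orientation; "force": force on the tool from outside, world axes, zero at the start; "ft_torque": the same for the moment, N m; "width": opening from 0.0 (shut) to 1.0 (fully open); "gripper_force": force on a finger pad.
Only numpy, scipy, OpenCV 4.12 (cv2) and the standard library are available. Lean on these libraries where they do the work, as an engineer would, in place of code of your own. Each camera call takes 0.05 s, during which the arm holds its last target. There are 200 camera calls.

## Working session

There is one attempt and no reset: what is moved stays moved. The work goes in short steps, Python scripts to look and compute and a tool call to move; the robot and the scene stay as the last step left them, time stands still between calls to the robot, and variables do not carry over. Pictures are saved under pics/ and viewed, at most 14 in all, crops included, and the job is handed in when it is done.

Besides the shell and the picture viewer there is one more tool, called after "Emit:" in YAML: its name, and indented under it one key for each argument. carry_out: Moves the arm, as the interface text tells. Its arguments: {"type":"object","properties":{"claw":{"type":"array","items":{"type":"number"}},"delta_pos":{"type":"array","items":{"type":"array","items":{"type":"number"}}},"angular":{"type":"array","items":{"type":"array","items":{"type":"number"}}},"force":{"type":"number"}},"required":["claw","delta_pos","angular"]}

```bash
mkdir -p pics
cat > h.py <<'E'
import numpy as np, cv2
from cell import arm
from scipy.spatial.transform import Rotation as R
def w(p,px,z):
    d=p["T"][:3,:3]@np.linalg.inv(p["mtx"])@np.array([px[0],px[1],1.]); o=p["T"][:3,3]
    return o+d*(z-o[2])/d[2]
def save(p,n): cv2.imwrite("pics/"+n,cv2.cvtColor(p["frame"],cv2.COLOR_RGB2BGR))
E
python3 - <<'E'
from h import *
s=arm.observe(); print({k:np.round(s[k],3) for k in ("clock","position","ee_rot","width")})
zs=dict(tray=0,rack=0)
for n in ("scene","side"):
    p=arm.get_image(n); save(p,n+"0.png"); print(n,np.round(p["T"],2).tolist())
    for l in ("fresh_round","fresh_long","fresh_ring","fresh_crescent","shown_round","shown_long","shown_ring","shown_crescent","tray","rack"):
        z=0 if l in zs else .026 if l[0]=="f" else .018
        for r in arm.place_of(l,p)[:4]:
            px=np.array(r["centre"])*[512,384]; print(l,round(r["conf"],2),px.round(),w(p,px,z).round(3))
E
```

```text
{'clock': np.float64(0.0), 'position': array([ 0.156, -0.605,  0.226]), 'ee_rot': array([-3.115e+00, -3.960e-01,  1.000e-03]), 'width': np.float64(0.999)}
scene [[0.83, 0.36, -0.43, 0.97], [0.56, -0.53, 0.64, -0.73], [0.0, -0.77, -0.64, 0.79], [0.0, 0.0, 0.0, 1.0]]
fresh_round 0.97 [194. 243.] [ 0.447 -0.199  0.026]
fresh_long 0.88 [247. 195.] [0.45  0.014 0.026]
fresh_ring 0.78 [221. 216.] [ 0.444 -0.088  0.026]
fresh_ring 0.41 [337. 224.] [0.695 0.048 0.026]
fresh_crescent 0.72 [270. 179.] [0.463 0.106 0.026]
fresh_crescent 0.58 [224. 128.] [0.199 0.247 0.026]
shown_round 0.68 [370. 219.] [0.752 0.118 0.018]
shown_long 0.68 [349. 242.] [0.743 0.016 0.018]
shown_ring 0.73 [382. 195.] [0.742 0.222 0.018]
shown_crescent 0.88 [328. 268.] [ 0.737 -0.084  0.018]
tray 0.96 [336. 229.] [0.69  0.056 0.   ]
rack 0.85 [224. 207.] [ 0.409 -0.034  0.   ]
side [[-0.94, -0.2, 0.27, 0.15], [-0.33, 0.53, -0.78, 0.97], [0.02, -0.83, -0.56, 0.73], [0.0, 0.0, 0.0, 1.0]]
fresh_round 0.59 [285. 158.] [ 0.439 -0.201  0.026]
fresh_long 0.83 [259. 192.] [0.456 0.03  0.026]
fresh_long 0.64 [268. 175.] [ 0.459 -0.073  0.026]
fresh_ring 0.63 [270. 176.] [ 0.45  -0.067  0.026]
fresh_crescent 0.85 [249. 210.] [0.455 0.124 0.026]
fresh_crescent 0.76 [333. 285.] [0.174 0.32  0.026]
shown_round 0.65 [159. 191.] [0.752 0.123 0.018]
shown_long 0.71 [178. 177.] [0.736 0.032 0.018]
shown_ring 0.62 [162. 189.] [0.748 0.109 0.018]
shown_ring 0.6 [144. 211.] [0.741 0.227 0.018]
shown_crescent 0.81 [192. 161.] [ 0.738 -0.075  0.018]
tray 0.75 [247. 207.] [0.473 0.082 0.   ]
tray 0.63 [191. 191.] [0.673 0.066 0.   ]
tray 0.36 [283. 160.] [ 0.451 -0.229  0.   ]
rack 0.57 [278. 193.] [ 0.409 -0.024  0.   ]
```

View pics/scene0.png

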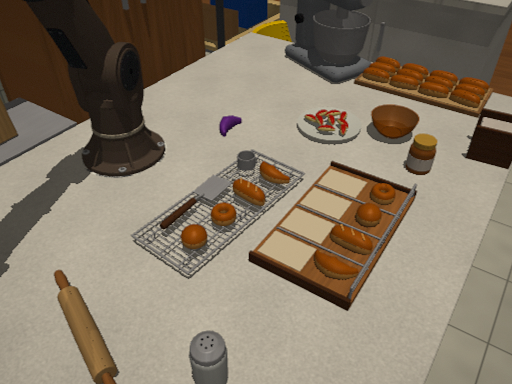

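View pics/side0.png

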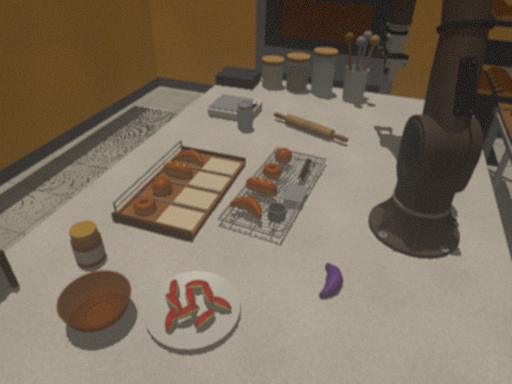

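Rack, in the scene view: fresh round bun (194,238), ring (223,212), long roll (250,190) and crescent (275,173).
Tray front row: crescent (336,262), long (352,238), round (369,213), ring (383,192).
Things that could be mistaken for them:
- purple crescent (230,124), to be left alone
- cutter ring (246,160)
- the shown front row itself
- bread on the far board (425,80)
- red and white pieces on the plate (332,122)

I'll move above the rack for a close look.

Emit:
carry_out:
  claw: [9, 9, 9, 9, 9, 9, 9, 9, 9, 9, 9, 9, 9, 9, 9, 9, 9, 9, 9, 9]
  delta_pos:
    - [0, 0, -2]
    - [0, 0, -2]
    - [1.3, -3.2, -1]
    - [1.3, -3.2, -1]
    - [1.3, -3.2, -1]
    - [1.3, -3.2, -1]
    - [1.3, -3.2, -1]
    - [1.3, -3.2, -1]
    - [1.3, -3.2, -1]
    - [1.3, -3.2, -1]
    - [1.3, -3.2, -1]
    - [1.3, -3.2, -1]
    - [1.3, -3.2, -1]
    - [1.3, -3.2, -1]
    - [1.3, -3.2, -1]
    - [1.3, -3.2, -1]
    - [1.3, -3.2, -1]
    - [1.3, -3.2, -1]
    - [1.3, -3.2, -1]
    - [0, 0, 0]
  angular:
    - [0, 0, 0.126]
    - [0, 0, 0.126]
    - [0, 0, 0]
    - [0, 0, 0]
    - [0, 0, 0]
    - [0, 0, 0]
    - [0, 0, 0]
    - [0, 0, 0]
    - [0, 0, 0]
    - [0, 0, 0]
    - [0, 0, 0]
    - [0, 0, 0]
    - [0, 0, 0]
    - [0, 0, 0]
    - [0, 0, 0]
    - [0, 0, 0]
    - [0, 0, 0]
    - [0, 0, 0]
    - [0, 0, 0]
    - [0, 0, 0]

```text
clock: 3.1
position: [0.3784, -0.0566, 0.4382]
ee_rot: [-3.141, -0.012, -0.005]
force: [0.2, -0.6, 0.2]
width: 0.981
gripper_force: 0.0
```

```bash
cat > look.py <<'E'
import sys
from h import *
s=arm.observe(); print({k:np.round(s[k],3) for k in ("clock","position","ee_rot","width","gripper_force","force")})
p=arm.get_image("wrist"); save(p,sys.argv[1]); print(np.round(p["T"],2).tolist())
for l in sys.argv[2:]:
    z=0 if l in("tray","rack") else .026 if l[0]=="f" else .018
    for r in arm.place_of(l,p)[:3]:
        px=np.array(r["centre"])*[512,384]; print(l,round(r["conf"],2),px.round(),w(p,px,z).round(4))
    if l in("fresh_long","fresh_crescent","shown_long","shown_crescent"):
        for r in arm.trace(l,p)[:2]:
            ys,xs=np.nonzero(r["region"]); P=np.array([w(p,(x,y),z+.02)[:2] for x,y in zip(xs,ys)])
            c=P.mean(0); u=np.linalg.eigh(np.cov(P.T))[1][:,1]; u*=np.sign(u[0])
            box=cv2.minAreaRect((P*1000).astype(np.float32))
            print("  trace",round(r["conf"],2),c.round(4),"yaw",round(float(np.arctan2(u[1],u[0])),3),"box",np.round(box[0],1),np.round(box[1],1),round(box[2],1))
E
python3 look.py w1.png fresh_round fresh_long fresh_ring fresh_crescent rack tray shown_crescent shown_long shown_round shown_ring
```

```text
{'clock': np.float64(3.1), 'position': array([ 0.378, -0.057,  0.438]), 'ee_rot': array([-3.141, -0.012, -0.005]), 'width': np.float64(0.981), 'gripper_force': np.float64(0.0), 'force': array([ 0.178, -0.584,  0.218])}
[[0.01, -0.97, -0.25, 0.45], [-1.0, -0.01, -0.0, -0.06], [-0.0, 0.25, -0.97, 0.6], [0.0, 0.0, 0.0, 1.0]]
fresh_round 0.97 [322. 118.] [ 0.4407 -0.1943  0.026 ]
fresh_long 0.93 [215. 111.] [0.4515 0.0086 0.026 ]
  trace 0.95 [0.4543 0.0147] yaw -0.138 box [454.1  14.7] [43.8 99.9] 81.8
fresh_ring 0.78 [266. 112.] [ 0.4504 -0.0887  0.026 ]
fresh_crescent 0.91 [160. 110.] [0.4534 0.1132 0.026 ]
  trace 0.62 [0.4589 0.116 ] yaw -0.231 box [457.7 114.6] [ 43.4 101.6] 76.1
  trace 0.6 [0.5945 0.0604] yaw -1.562 box [592.9  59.8] [ 75.  419.8] 0.4
rack 0.71 [236. 132.] [ 0.4127 -0.0295  0.    ]
shown_round 0.72 [320. 118.] [ 0.4412 -0.1934  0.018 ]
```

View pics/w1.png

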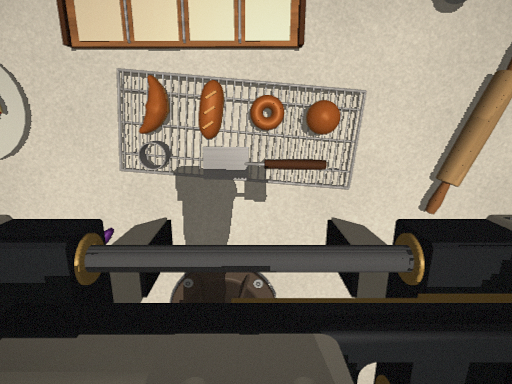

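The wrist view shows the crescent (153,105), long roll (211,110), ring (267,112) and bun (323,117) on the rack. The cutter is at (155,155), the palette knife at (260,162), and the tray's rear edge at the top (182,45). Next I'll look at the tray.

Emit:
carry_out:
  claw: [7.6, 7.6, 7.6, 7.6, 7.6, 7.6]
  delta_pos:
    - [3.2, -2.4, 0]
    - [3.2, -2.4, 0]
    - [3.2, -2.4, 0]
    - [3.2, -2.4, 0]
    - [3.2, -2.4, 0]
    - [0, 0, 0]
  angular:
    - [0, 0, 0]
    - [0, 0, 0]
    - [0, 0, 0]
    - [0, 0, 0]
    - [0, 0, 0]
    - [0, 0, 0]

```text
clock: 4.45
position: [0.5392, 0.0624, 0.4347]
ee_rot: [-3.139, -0.007, 0.004]
force: [0.1, 0.4, -0.2]
width: 0.833
gripper_force: 0.0
```

```bash
python3 look.py w2.png fresh_round fresh_long fresh_ring fresh_crescent tray shown_crescent shown_long shown_round shown_ring
```

```text
{'clock': np.float64(4.45), 'position': array([0.539, 0.062, 0.435]), 'ee_rot': array([-3.139, -0.007,  0.004]), 'width': np.float64(0.833), 'gripper_force': np.float64(0.0), 'force': array([ 0.05 ,  0.404, -0.241])}
[[0.0, -0.97, -0.26, 0.61], [-1.0, -0.01, 0.0, 0.06], [-0.0, 0.26, -0.97, 0.59], [0.0, 0.0, 0.0, 1.0]]
fresh_round 0.55 [374. 197.] [ 0.4436 -0.1892  0.026 ]
fresh_round 0.53 [321. 194.] [ 0.4508 -0.0814  0.026 ]
fresh_long 0.64 [273. 192.] [0.4532 0.0147 0.026 ]
  trace 0.68 [0.4567 0.0158] yaw -0.092 box [456.7  16. ] [ 42.  104.1] 85.2
fresh_ring 0.57 [323. 193.] [ 0.4521 -0.0864  0.026 ]
fresh_crescent 0.94 [223. 193.] [0.4504 0.1151 0.026 ]
fresh_crescent 0.66 [150. 303.] [0.1934 0.2839 0.026 ]
  trace 0.98 [0.4612 0.1177] yaw -0.218 box [460.4 116.6] [ 42.8 102.4] 76.0
  trace 0.55 [0.2196 0.2433] yaw -1.081 box [218.3 243. ] [18.6 34. ] 25.7
tray 0.66 [252.  68.] [0.6899 0.0596 0.    ]
tray 0.5 [272. 196.] [0.4379 0.0142 0.    ]
shown_crescent 0.95 [335.  34.] [ 0.7449 -0.0891  0.018 ]
  trace 0.91 [ 0.745  -0.0802] yaw -0.029 box [741.5 -82.2] [49.7 99.9] 89.4
shown_long 0.95 [275.  34.] [0.7437 0.0183 0.018 ]
  trace 0.7 [0.7449 0.0142] yaw -0.037 box [741.4  13.2] [99.8 41.1] 1.2
shown_round 0.59 [165.  36.] [0.7399 0.2161 0.018 ]
shown_round 0.58 [221.  35.] [0.7425 0.1155 0.018 ]
shown_round 0.36 [276.  34.] [0.7448 0.0173 0.018 ]
shown_ring 0.67 [162.  35.] [0.7423 0.2199 0.018 ]
```

View pics/w2.png

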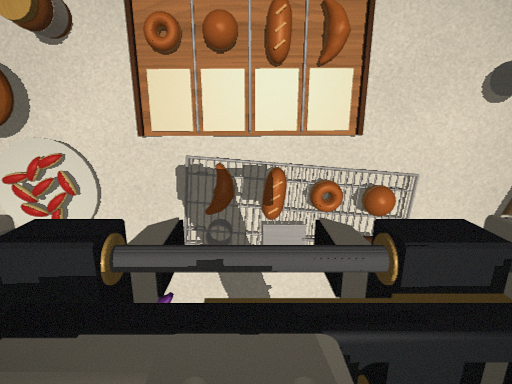

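The wrist view shows the lanes left to right as ring (162,32), bun (220,30), long (279,30) and crescent (332,30). The papers lie behind them at row 100. The rack pastries are at row 195. I'll measure the papers.

```bash
cat > pap.py <<'E'
from h import *
p=arm.get_image("wrist")
f=p["frame"]; h=cv2.cvtColor(f,cv2.COLOR_RGB2HSV); print(h[100,170],h[100,280],h[130,60])
m=((h[...,2]>225)&(h[...,1]>25)&(h[...,0]<32)).astype(np.uint8)
n,lab,st,c=cv2.connectedComponentsWithStats(m)
for i in range(1,n):
    if st[i,4]>1200:
        ys,xs=np.nonzero(lab==i); P=np.array([w(p,(x,y),.0185)[:2]*1000 for x,y in zip(xs,ys)],np.float32)
        print(st[i],[np.round(v,1) for v in cv2.minAreaRect(P)], P.mean(0).round(1))
E
python3 pap.py
```

```text
[ 22  58 234] [ 28  35 238] [ 20  39 214]
[ 305   67   45   62 2559] [array([633. , -86.7]), array([110.4,  79.2]), np.float64(0.6)] [634.2 -86.7]
[ 144   69   46   62 2526] [array([629.6, 213.6]), array([110.8,  78. ]), np.float64(0.6)] [631.2 213.5]
[ 198   69   44   61 2538] [array([630.4, 113.9]), array([109. ,  78.9]), np.float64(0.4)] [631.7 114. ]
[ 253   69   42   61 2515] [array([630.5,  12.6]), array([108.8,  78. ]), np.float64(0.2)] [631.8  13.5]
```

Emit:
carry_out:
  claw: [7.6, 7.6, 7.6, 7.6, 7.6, 7.6]
  delta_pos:
    - [-2.5, 0, 3.2]
    - [-2.5, 0, 3.2]
    - [-2.5, 0, 3.2]
    - [-2.5, 0, 3.2]
    - [-2.5, 0, 3.2]
    - [0, 0, 0]
  angular:
    - [0, 0, 0]
    - [0, 0, 0]
    - [0, 0, 0]
    - [0, 0, 0]
    - [0, 0, 0]
    - [0, 0, 0]

```text
clock: 5.8
position: [0.4053, 0.0578, 0.2723]
ee_rot: [3.138, 0.003, -0.015]
force: [0.4, 0.4, 0.2]
width: 0.825
gripper_force: 0.0
```

```bash
python3 look.py w3.png fresh_long fresh_ring fresh_crescent fresh_round
```

```text
{'clock': np.float64(5.8), 'position': array([0.405, 0.058, 0.272]), 'ee_rot': array([ 3.138e+00,  3.000e-03, -1.500e-02]), 'width': np.float64(0.825), 'gripper_force': np.float64(0.0), 'force': array([0.45 , 0.429, 0.246])}
[[0.0, -0.96, -0.27, 0.48], [-1.0, -0.0, -0.0, 0.06], [0.0, 0.27, -0.96, 0.43], [0.0, 0.0, 0.0, 1.0]]
  trace 0.87 [0.4555 0.0154] yaw -0.131 box [453.5  15.5] [ 44.1 102.4] 84.4
fresh_ring 0.71 [356. 131.] [ 0.4492 -0.0881  0.026 ]
fresh_ring 0.48 [282. 130.] [0.4497 0.0126 0.026 ]
fresh_crescent 0.93 [206. 127.] [0.4536 0.1159 0.026 ]
  trace 0.75 [0.46   0.1174] yaw -0.235 box [458. 116.] [ 47. 105.] 75.7
fresh_round 0.59 [432. 136.] [ 0.4425 -0.1941  0.026 ]
```

View pics/w3.png

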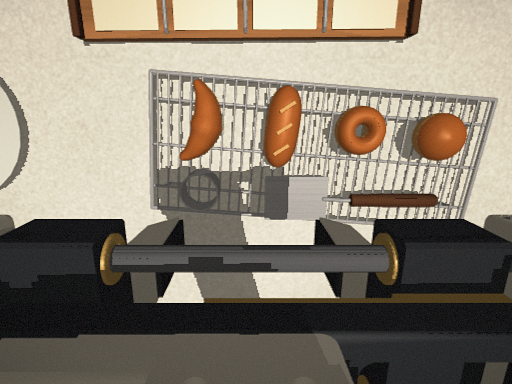

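The close wrist view shows the crescent's thick middle at (206,124) with the hollow to the left. The long roll is at (283,127), the ring at (361,130) and the bun at (440,136). I'll take the crescent first, at (0.456, 0.114) with yaw -0.22.

Emit:
carry_out:
  claw: [6.4, 6.4, 6.4, 6.4, 6.4, 6.4, 6.4, 6.4, 6.4, 6.4]
  delta_pos:
    - [2.5, -2.8, 2]
    - [2.6, -2.8, 2]
    - [0, 0, 3]
    - [0, 0, 3]
    - [0, 0, 3]
    - [0, 0, 3]
    - [0, 0, 3]
    - [0, 0, 0]
    - [0, 0, 0]
    - [0, 0, 0]
  angular:
    - [0, 0, 0]
    - [0, 0, 0.11]
    - [0, 0, 0.11]
    - [0, 0, 0]
    - [0, 0, 0]
    - [0, 0, 0]
    - [0, 0, 0]
    - [0, 0, 0]
    - [0, 0, 0]
    - [0, 0, 0]

```text
clock: 7.15
position: [0.4641, 0.1156, 0.0883]
ee_rot: [-3.122, 0.344, -0.004]
force: [0.5, -0.4, 0.5]
width: 0.697
gripper_force: 0.0
```

```bash
cat > st.py <<'E'
# usage: st.py x y z yaw -> shift in tool axes (cm), turn about tool z, image of state
import sys
from h import *
s=arm.observe(); x,y,z,yaw=map(float,sys.argv[1:5]); Rt=R.from_rotvec(s["ee_rot"])
T=R.from_euler("z",yaw)*R.from_rotvec([np.pi,0,0])
print(round(s["clock"],2),s["position"].round(4),"shift cm",(Rt.inv().apply(np.array([x,y,z])-s["position"])*100).round(2),"turn",(Rt.inv()*T).as_rotvec().round(3),"w",round(s["width"],3),"gf",np.round(s["gripper_force"],1),"F",np.round(s["force"],1))
E
python3 st.py .456 .114 .029 -.22
python3 - <<'E'
from h import *
p=arm.get_image("wrist"); save(p,"w4.png")
E
```

```text
7.15 [0.4641 0.1156 0.0883] shift cm [-0.77  0.35  5.92] turn [-0.001 -0.002  0.001] w 0.697 gf 0.0 F [ 0.5 -0.4  0.5]
```

View pics/w4.png

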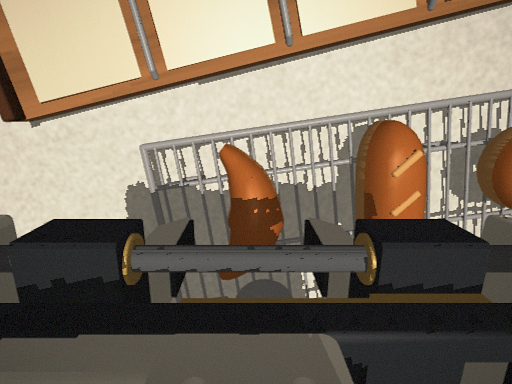

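The crescent sits between the fingers at (255,205), clear of the long roll at (392,170). I'll descend and grip.

Emit:
carry_out:
  claw: [6.4, 6.4, 6.4, 6.4, 3, 3, 3, 3, 3, 3]
  delta_pos:
    - [-0.8, 0.25, 1.5]
    - [0, 0, 2.2]
    - [0, 0, 2.2]
    - [0, 0, 0]
    - [0, 0, 0]
    - [0, 0, 0]
    - [0, 0, 0]
    - [0, 0, 0]
    - [0, 0, 0]
    - [0, 0, 0]
  angular:
    - [0, 0, 0]
    - [0, 0, 0]
    - [0, 0, 0]
    - [0, 0, 0]
    - [0, 0, 0]
    - [0, 0, 0]
    - [0, 0, 0]
    - [0, 0, 0]
    - [0, 0, 0]
    - [0, 0, 0]
  force: 10

```text
clock: 8.2
position: [0.4549, 0.1144, 0.0284]
ee_rot: [-3.123, 0.344, -0.002]
force: [-1.2, -1.3, 6.6]
width: 0.436
gripper_force: 9.9
```

```bash
python3 st.py .633 -.086 .15 .008
```

```text
8.2 [0.4549 0.1144 0.0284] shift cm [ 21.76  15.68 -12.14] turn [-0.    -0.001 -0.227] w 0.436 gf 9.9 F [-1.2 -1.3  6.6]
```

Emit:
carry_out:
  claw: [3, 3, 3, 3, 3, 3, 3, 3, 3, 3, 3, 3, 3, 3, 3, 3]
  delta_pos:
    - [0, 0, -1]
    - [0, 0, -2.5]
    - [0, 0, -2.5]
    - [0, 0, -2.5]
    - [0, 0, -1]
    - [0, 0, 0]
    - [2, 2, 0]
    - [3, 3, 0]
    - [3, 3, 0]
    - [3, 4, 0]
    - [3, 4, 0]
    - [2, 2, 0]
    - [1.7, 2, 0]
    - [0, 0, 0]
    - [0, 0, 0]
    - [0, 0, 0]
  angular:
    - [0, 0, 0]
    - [0, 0, 0]
    - [0, 0, 0]
    - [0, 0, 0]
    - [0, 0, -0.114]
    - [0, 0, -0.113]
    - [0, 0, 0]
    - [0, 0, 0]
    - [0, 0, 0]
    - [0, 0, 0]
    - [0, 0, 0]
    - [0, 0, 0]
    - [0, 0, 0]
    - [0, 0, 0]
    - [0, 0, 0]
    - [0, 0, 0]

```text
clock: 9.8
position: [0.6323, -0.083, 0.123]
ee_rot: [-3.141, -0.014, 0.001]
force: [-1.1, -0.4, -0.1]
width: 0.44
gripper_force: 9.9
```

```bash
python3 st.py .633 -.086 .0213 .008;python3 - <<'E'
from h import *
p=arm.get_image("wrist"); q=arm.get_image("scene"); save(dict(frame=np.hstack([p["frame"][:,:],q["frame"][100:,200:450][:284].repeat(1,0) if 0 else cv2.resize(q["frame"][110:310,200:430],(288,384))])),"w5.png")
E
```

```text
9.8 [ 0.6323 -0.083   0.123 ] shift cm [ 0.08  0.31 10.17] turn [-0.001  0.     0.001] w 0.44 gf 9.9 F [-1.1 -0.4 -0.1]
```

View pics/w5.png

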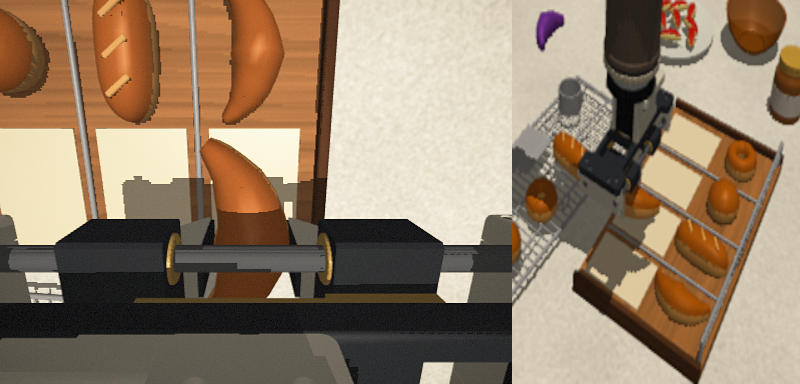

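The crescent is held well at (250,230), above the empty paper behind the shown crescent. Lowering it now.

Emit:
carry_out:
  claw: [3, 3, 3, 3, 3, 3, 3, 3, 3]
  delta_pos:
    - [0.1, 0.3, 2]
    - [0, 0, 2.5]
    - [0, 0, 2.5]
    - [0, 0, 1.5]
    - [0, 0, 0.8]
    - [0, 0, 0.4]
    - [0, 0, 0.3]
    - [0, 0, 0]
    - [0, 0, 0]
  angular:
    - [0, 0, 0]
    - [0, 0, 0]
    - [0, 0, 0]
    - [0, 0, 0]
    - [0, 0, 0]
    - [0, 0, 0]
    - [0, 0, 0]
    - [0, 0, 0]
    - [0, 0, 0]

```text
clock: 10.8
position: [0.6345, -0.0873, 0.0235]
ee_rot: [3.141, 0.012, 0.002]
force: [-0.6, 1.0, -0.5]
width: 0.436
gripper_force: 9.9
```

```bash
python3 st.py .633 -.086 .0213 .008
```

```text
10.8 [ 0.6345 -0.0873  0.0235] shift cm [-0.15 -0.13  0.22] turn [ 0.    -0.001 -0.   ] w 0.436 gf 9.9 F [-0.6  1.  -0.5]
```

Emit:
carry_out:
  claw: [3, 3, 3, 5.6, 5.6, 5.6, 5.6, 5.6, 5.6, 5.6, 5.6, 5.6, 5.6, 5.6, 5.6]
  delta_pos:
    - [-0.1, -0.1, 0.15]
    - [0, 0, 0.1]
    - [0, 0, 0]
    - [0, 0, 0]
    - [0, 0, 0]
    - [0, 0, 0]
    - [0, 0, -1]
    - [0, 0, -3]
    - [0, 0, -3.5]
    - [0, 0, -3.5]
    - [0, 0, -3.5]
    - [-3.5, -1, -3.5]
    - [-3.5, -2, -3.5]
    - [-3.5, -2, -2]
    - [0, 0, 0]
  angular:
    - [0, 0, 0]
    - [0, 0, 0]
    - [0, 0, 0]
    - [0, 0, 0]
    - [0, 0, 0]
    - [0, 0, 0]
    - [0, 0, 0]
    - [0, 0, 0]
    - [0, 0, 0]
    - [0, 0, 0]
    - [0, 0, 0]
    - [0, 0, 0]
    - [0, 0, 0]
    - [0, 0, 0]
    - [0, 0, 0]

```text
clock: 12.3
position: [0.528, -0.0345, 0.257]
ee_rot: [3.141, 0.02, 0.007]
force: [0.8, 0.3, 0.3]
width: 0.611
gripper_force: 0.0
```

```bash
python3 look.py w6.png fresh_crescent shown_crescent fresh_long; python3 st.py .453 .0145 .029 -.13
```

```text
{'clock': np.float64(12.3), 'position': array([ 0.528, -0.035,  0.257]), 'ee_rot': array([3.141, 0.02 , 0.007]), 'width': np.float64(0.611), 'gripper_force': np.float64(0.0), 'force': array([0.807, 0.261, 0.305])}
[[0.01, -0.97, -0.25, 0.6], [-1.0, -0.01, -0.0, -0.03], [0.0, 0.25, -0.97, 0.42], [0.0, 0.0, 0.0, 1.0]]
fresh_crescent 0.77 [289.  84.] [ 0.6342 -0.0833  0.026 ]
  trace 0.77 [ 0.6351 -0.0804] yaw -0.008 box [632.9 -82.5] [ 49.1 100.6] 88.8
  trace 0.73 [ 0.71   -0.0772] yaw -0.843 box [707.7 -78.7] [33.2 44.4] 73.5
fresh_long 0.76 [214. 221.] [0.4487 0.0148 0.026 ]
  trace 0.75 [0.4657 0.0117] yaw -0.062 box [466.3  12.6] [41.7 86.7] 89.7
12.65 [ 0.5304 -0.039   0.2518] shift cm [-7.68 -5.39 22.3 ] turn [-0.     0.001  0.137] w 0.609 gf 0.0 F [-0.9 -0.   0. ]
```

View pics/w6.png

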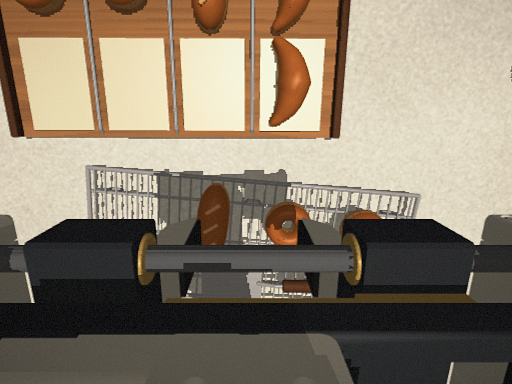

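The crescent lies lengthwise on its paper at (288,82). Next, the long roll.

Emit:
carry_out:
  claw: [6.4, 6.4, 6.4, 6.4, 6.4, 6.4, 6.4, 6.4, 6.4]
  delta_pos:
    - [-2.6, -1.8, 2]
    - [-2.6, -1.8, 3]
    - [-2.5, -1.8, 3]
    - [0, 0, 3]
    - [0, 0, 3]
    - [0, 0, 2]
    - [0, 0, 0]
    - [0, 0, 0]
    - [0, 0, 0]
  angular:
    - [0, 0, 0]
    - [0, 0, 0]
    - [0, 0, 0]
    - [0, 0, 0.07]
    - [0, 0, 0.067]
    - [0, 0, 0]
    - [0, 0, 0]
    - [0, 0, 0]
    - [0, 0, 0]

```text
clock: 13.55
position: [0.4537, 0.0152, 0.0935]
ee_rot: [-3.135, 0.203, -0.002]
force: [0.4, -0.2, 0.6]
width: 0.696
gripper_force: 0.0
```

```bash
python3 st.py .453 .0145 .029 -.13;  python3 look.py w7.png fresh_long
```

```text
13.55 [0.4537 0.0152 0.0935] shift cm [-0.07  0.08  6.45] turn [-0.001 -0.001  0.001] w 0.696 gf 0.0 F [ 0.4 -0.2  0.6]
{'clock': np.float64(13.55), 'position': array([0.454, 0.015, 0.094]), 'ee_rot': array([-3.135e+00,  2.030e-01, -2.000e-03]), 'width': np.float64(0.696), 'gripper_force': np.float64(0.0), 'force': array([ 0.357, -0.206,  0.574])}
[[-0.13, -0.96, -0.25, 0.52], [-0.99, 0.12, 0.03, 0.01], [0.0, 0.26, -0.97, 0.25], [0.0, 0.0, 0.0, 1.0]]
fresh_long 0.65 [251. 203.] [0.452  0.0144 0.026 ]
  trace 0.63 [0.4647 0.0139] yaw -0.124 box [465.8  14.1] [43.8 83. ] 84.1
```

View pics/w7.png

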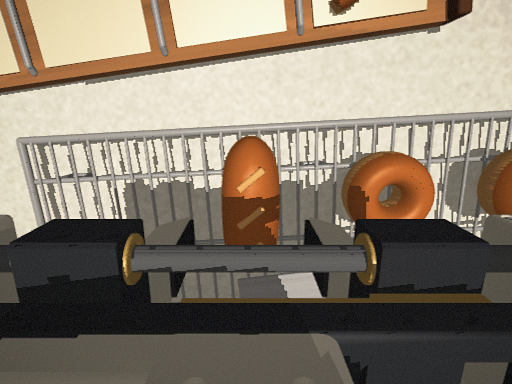

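The long roll is centred between the fingers at (251,200), with the ring clear at (388,188).

Emit:
carry_out:
  claw: [6.4, 6.4, 6.4, 6.4, 3, 3, 3, 3, 3, 3, 3, 3, 3, 3, 3]
  delta_pos:
    - [-0.1, 0.1, 2]
    - [0, 0, 2.2]
    - [0, 0, 2.2]
    - [0, 0, 0]
    - [0, 0, 0]
    - [0, 0, 0]
    - [0, 0, 0]
    - [0, 0, 0]
    - [0, 0, 0]
    - [0, 0, 0]
    - [0, 0, -1]
    - [0, 0, -2.5]
    - [0, 0, -2.5]
    - [0, 0, -2.5]
    - [0, 0, 0]
  angular:
    - [0, 0, 0]
    - [0, 0, 0]
    - [0, 0, 0]
    - [0, 0, 0]
    - [0, 0, 0]
    - [0, 0, 0]
    - [0, 0, 0]
    - [0, 0, 0]
    - [0, 0, 0]
    - [0, 0, 0]
    - [0, 0, 0]
    - [0, 0, 0]
    - [0, 0, 0]
    - [0, 0, 0.0]
    - [0, 0, -0.137]

```text
clock: 15.2
position: [0.4534, 0.0146, 0.1172]
ee_rot: [3.141, 0.013, 0.008]
force: [0.3, 0.5, -1.1]
width: 0.469
gripper_force: 10.0
```

```bash
python3 st.py .632 .0135 .12 .008
```

```text
15.2 [0.4534 0.0146 0.1172] shift cm [17.86  0.26 -0.19] turn [ 0.    -0.005  0.001] w 0.469 gf 10.0 F [ 0.3  0.5 -1.1]
```

Emit:
carry_out:
  claw: [3, 3, 3, 3, 3, 3, 3, 3, 3, 3, 3, 3]
  delta_pos:
    - [3, 0.1, 0]
    - [4, 0.1, 0]
    - [4, 0, 0]
    - [4, 0, 0]
    - [2.8, 0, 0]
    - [0, 0, 2]
    - [0, 0, 2.5]
    - [0, 0, 2.5]
    - [0, 0, 1.2]
    - [0, 0, 0.6]
    - [0, 0, 0]
    - [0, 0, 0]
  angular:
    - [0, 0, 0]
    - [0, 0, 0]
    - [0, 0, 0]
    - [0, 0, 0]
    - [0, 0, 0]
    - [0, 0, 0]
    - [0, 0, 0]
    - [0, 0, 0]
    - [0, 0, 0]
    - [0, 0, 0]
    - [0, 0, 0]
    - [0, 0, 0]

```text
clock: 16.4
position: [0.6304, 0.0136, 0.0268]
ee_rot: [-3.141, -0.012, -0.002]
force: [0.7, -0.1, 0.2]
width: 0.465
gripper_force: 10.0
```

```bash
python3 st.py .632 .0135 .0213 .008
```

```text
16.4 [0.6304 0.0136 0.0268] shift cm [0.16 0.01 0.55] turn [-0.    -0.001 -0.   ] w 0.465 gf 10.0 F [ 0.7 -0.1  0.2]
```

Emit:
carry_out:
  claw: [3, 3, 3, 3]
  delta_pos:
    - [0, 0, 0.25]
    - [0, 0, 0.2]
    - [0, 0, 0.1]
    - [0, 0, 0]
  angular:
    - [0, 0, 0]
    - [0, 0, 0]
    - [0, 0, 0]
    - [0, 0, 0]

```text
clock: 16.8
position: [0.6301, 0.0135, 0.0212]
ee_rot: [3.141, 0.012, 0.002]
force: [-2.4, -1.6, 6.6]
width: 0.469
gripper_force: 10.0
```

Emit:
carry_out:
  claw: [5.8, 5.8, 5.8, 5.8, 5.8, 5.8, 5.8, 7.8, 7.8, 7.8, 7.8, 7.8, 7.8, 7.8]
  delta_pos:
    - [0, 0, 0]
    - [0, 0, 0]
    - [0, 0, 0]
    - [0, 0, -1]
    - [0, 0, -3]
    - [0, 0, -3.5]
    - [0, 0, -3.5]
    - [-4, 2.8, -3.5]
    - [-4, 2.8, -3.5]
    - [-4, 2.8, 0]
    - [-4, 2.8, 0]
    - [-4, 2.8, 0]
    - [0, 0, 0]
    - [0, 0, 0]
  angular:
    - [0, 0, 0]
    - [0, 0, 0]
    - [0, 0, 0]
    - [0, 0, 0]
    - [0, 0, 0]
    - [0, 0, 0]
    - [0, 0, 0]
    - [0, 0, 0]
    - [0, 0, 0]
    - [0, 0, 0]
    - [0, 0, 0]
    - [0, 0, 0]
    - [0, 0, 0]
    - [0, 0, 0]

```text
clock: 18.2
position: [0.4436, -0.1195, 0.1893]
ee_rot: [3.14, 0.008, 0.001]
force: [-0.1, 1.1, 0.3]
width: 0.848
gripper_force: 0.0
```

```bash
python3 look.py w8.png fresh_ring fresh_round fresh_long; python3 st.py .45 -.088 .12 -.785
python3 - <<'E'
from h import *
print(arm.observe()["joints"].round(2))
p=arm.get_image("wrist")
for l,z in(("fresh_ring",.041),("fresh_round",.046)):
    for r in arm.trace(l,p)[:2]:
        ys,xs=np.nonzero(r["region"]); P=np.array([w(p,(x,y),z)[:2]*1000 for x,y in zip(xs,ys)],np.float32)
        print(l,r["conf"],cv2.minEnclosingCircle(P),P.mean(0))
E
```

```text
{'clock': np.float64(18.2), 'position': array([ 0.444, -0.12 ,  0.189]), 'ee_rot': array([3.14e+00, 8.00e-03, 1.00e-03]), 'width': np.float64(0.848), 'gripper_force': np.float64(0.0), 'force': array([-0.078,  1.127,  0.263])}
[[0.01, -0.97, -0.26, 0.51], [-1.0, -0.0, -0.0, -0.12], [0.0, 0.26, -0.97, 0.35], [0.0, 0.0, 0.0, 1.0]]
fresh_ring 0.89 [221. 173.] [ 0.4478 -0.0872  0.026 ]
fresh_round 0.93 [315. 176.] [ 0.4443 -0.1938  0.026 ]
  trace 0.8 [0.597  0.0085] yaw 1.281 box [593.9   9.6] [36.7 45.9] 0.3
18.45 [ 0.4451 -0.1174  0.1886] shift cm [ 0.51 -2.93  6.86] turn [-0.001 -0.     0.795] w 0.852 gf 0.0 F [ 0.6 -0.2 -1. ]
[ 0.72  0.29 -0.7   1.97  0.23  0.96 -1.65]
fresh_ring 0.89 ((450.1818542480469, -87.81688690185547), 32.966392517089844) [450.97116 -87.66738]
fresh_round 0.73 ((443.0614318847656, -191.1161651611328), 32.35124588012695) [ 443.67056 -190.77118]
```

View pics/w8.png

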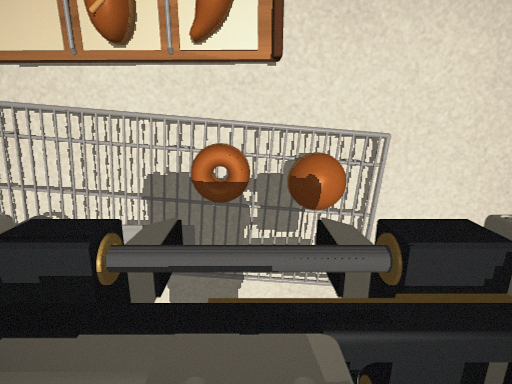

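The ring is at (221,173) and the bun at (317,181). The long roll lies set in its lane at (110,20). I'll grip the ring on a diagonal at (0.4505, -0.088).

Emit:
carry_out:
  claw: [7.6, 7.6, 7.6, 7.6, 7.6, 7.6, 7.6, 7.6, 7.6]
  delta_pos:
    - [0.5, -2.9, 0]
    - [0, 0, 1.5]
    - [0, 0, 1.5]
    - [0, 0, 1.5]
    - [0, 0, 1.5]
    - [0, 0, 1.5]
    - [0, 0, 1.5]
    - [0, 0, 0]
    - [0, 0, 0]
  angular:
    - [0, 0, 0]
    - [0, 0, -0.131]
    - [0, 0, -0.131]
    - [0, 0, -0.131]
    - [0, 0, -0.131]
    - [0, 0, -0.131]
    - [0, 0, -0.131]
    - [0, 0, 0]
    - [0, 0, 0]

```text
clock: 19.5
position: [0.449, -0.0891, 0.0985]
ee_rot: [-2.899, -1.209, 0.0]
force: [0.1, 0.2, 0.8]
width: 0.829
gripper_force: 0.0
```

```bash
python3 st.py .4503 -.088 .028 .785
python3 - <<'E'
from h import *
print(arm.observe()["joints"].round(2))
p=arm.get_image("wrist"); save(p,"w9.png")
E
```

```text
19.5 [ 0.449  -0.0891  0.0985] shift cm [0.17 0.03 7.05] turn [-0.001 -0.     0.005] w 0.829 gf 0.0 F [0.1 0.2 0.8]
[ 0.71  0.46 -0.82  2.07  0.47  0.8  -1.17]
```

View pics/w9.png

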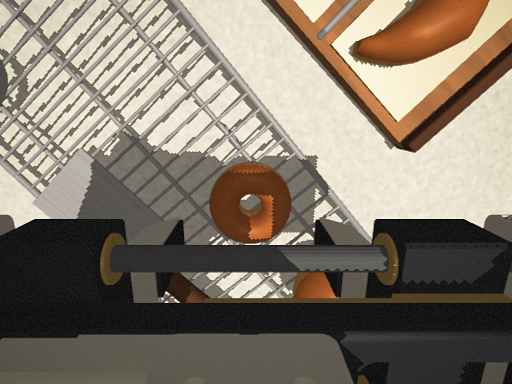

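The ring is centred between the fingers at (251,203).

Emit:
carry_out:
  claw: [7.6, 7.6, 7.6, 7.6, 7.6, 4.5, 4.5, 4.5, 4.5, 4.5, 4.5]
  delta_pos:
    - [0.15, 0, 2]
    - [0, 0, 2]
    - [0, 0, 2]
    - [0, 0, 1]
    - [0, 0, 0]
    - [0, 0, 0]
    - [0, 0, 0]
    - [0, 0, 0]
    - [0, 0, 0]
    - [0, 0, 0]
    - [0, 0, 0]
  angular:
    - [0, 0, 0]
    - [0, 0, 0]
    - [0, 0, 0]
    - [0, 0, 0]
    - [0, 0, 0]
    - [0, 0, 0]
    - [0, 0, 0]
    - [0, 0, 0]
    - [0, 0, 0]
    - [0, 0, 0]
    - [0, 0, 0]

```text
clock: 20.65
position: [0.4507, -0.0885, 0.0293]
ee_rot: [2.897, 1.213, 0.002]
force: [-1.1, -0.2, 7.8]
width: 0.684
gripper_force: 10.0
```

Emit:
carry_out:
  claw: [4.5, 4.5, 4.5, 4.5, 4.5, 4.5]
  delta_pos:
    - [0, 0, -1]
    - [0, 0, -2.5]
    - [0, 0, -2.5]
    - [0, 0, -2.5]
    - [0, 0, -1]
    - [0, 0, 0]
  angular:
    - [0, 0, 0]
    - [0, 0, 0]
    - [0, 0, 0]
    - [0, 0, 0]
    - [0, 0, 0]
    - [0, 0, 0]

```text
clock: 21.25
position: [0.4507, -0.0887, 0.1248]
ee_rot: [2.896, 1.213, 0.003]
force: [1.1, 0.1, -0.9]
width: 0.689
gripper_force: 10.0
```

```bash
python3 st.py .630 .2135 .122 .785
```

```text
21.25 [ 0.4507 -0.0887  0.1248] shift cm [34.11 -8.43  0.3 ] turn [ 0.003 -0.001  0.008] w 0.689 gf 10.0 F [ 1.1  0.1 -0.9]
```

Emit:
carry_out:
  claw: [4.5, 4.5, 4.5, 4.5, 4.5, 4.5, 4.5, 4.5, 4.5, 4.5, 4.5, 4.5, 4.5, 4.5]
  delta_pos:
    - [2, -0.5, 0]
    - [3, -0.7, 0]
    - [3, -0.7, 0]
    - [3, -0.7, 0]
    - [3, -0.8, 0]
    - [3, -0.8, 0]
    - [3, -0.8, 0]
    - [3, -0.7, 0]
    - [3, -0.7, 0]
    - [3, -0.7, 0]
    - [3, -0.8, 0]
    - [2.1, -0.5, 0]
    - [0, 0, 0]
    - [0, 0, 0]
  angular:
    - [0, 0, 0]
    - [0, 0, 0]
    - [0, 0, 0]
    - [0, 0, 0]
    - [0, 0, 0]
    - [0, 0, 0]
    - [0, 0, 0]
    - [0, 0, 0]
    - [0, 0, 0]
    - [0, 0, 0]
    - [0, 0, 0]
    - [0, 0, 0]
    - [0, 0, 0]
    - [0, 0, 0]

```text
clock: 22.65
position: [0.6283, 0.2135, 0.1217]
ee_rot: [2.897, 1.216, -0.004]
force: [-0.0, -0.3, -0.7]
width: 0.687
gripper_force: 10.0
```

```bash
python3 st.py .630 .2135 .022 .785
python3 - <<'E'
from h import *
print(arm.observe()["joints"].round(2))
E
```

```text
22.65 [0.6283 0.2135 0.1217] shift cm [0.14 0.13 9.97] turn [-0.001  0.002  0.01 ] w 0.687 gf 10.0 F [-0.  -0.3 -0.7]
[ 0.04  0.71 -0.75  1.54  0.52  1.1  -1.6 ]
```

Emit:
carry_out:
  claw: [4.5, 4.5, 4.5, 4.5, 4.5, 4.5, 4.5]
  delta_pos:
    - [0.15, 0.1, 2]
    - [0, 0, 2.5]
    - [0, 0, 2.5]
    - [0, 0, 1.5]
    - [0, 0, 0.8]
    - [0, 0, 0.3]
    - [0, 0, 0]
  angular:
    - [0, 0, 0]
    - [0, 0, 0]
    - [0, 0, 0]
    - [0, 0, 0]
    - [0, 0, 0]
    - [0, 0, 0]
    - [0, 0, 0]

```text
clock: 23.35
position: [0.6311, 0.2139, 0.0278]
ee_rot: [2.898, 1.214, 0.001]
force: [0.2, 0.3, -0.0]
width: 0.684
gripper_force: 10.0
```

Emit:
carry_out:
  claw: [4.5, 4.5, 4.5]
  delta_pos:
    - [0, 0, 0.2]
    - [0, 0, 0.15]
    - [0, 0, 0]
  angular:
    - [0, 0, 0]
    - [0, 0, 0]
    - [0, 0, 0]

```text
clock: 23.65
position: [0.6311, 0.214, 0.0242]
ee_rot: [2.897, 1.214, 0.001]
force: [-0.2, -0.9, -0.6]
width: 0.687
gripper_force: 10.0
```

Emit:
carry_out:
  claw: [4.5, 4.5, 4.5]
  delta_pos:
    - [0, 0, 0.15]
    - [0, 0, 0.1]
    - [0, 0, 0]
  angular:
    - [0, 0, 0]
    - [0, 0, 0]
    - [0, 0, 0]

```text
clock: 23.95
position: [0.6309, 0.214, 0.0215]
ee_rot: [2.897, 1.214, 0.0]
force: [-0.0, 0.6, 0.5]
width: 0.685
gripper_force: 10.0
```

Emit:
carry_out:
  claw: [4.5, 4.5, 7.5, 7.5, 7.5, 7.5, 7.5, 7.5, 7.5, 7.5, 7.5]
  delta_pos:
    - [0, 0, 0.1]
    - [0, 0, 0]
    - [0, 0, 0]
    - [0, 0, 0]
    - [0, 0, 0]
    - [0, 0, 0]
    - [0, 0, -1]
    - [0, 0, -2]
    - [0, 0, -3.5]
    - [0, 0, -3.5]
    - [0, 0, -3]
  angular:
    - [0, 0, 0]
    - [0, 0, 0]
    - [0, 0, 0]
    - [0, 0, 0]
    - [0, 0, 0]
    - [0, 0, 0]
    - [0, 0, 0]
    - [0, 0, 0]
    - [0, 0, 0]
    - [0, 0, 0]
    - [0, 0, 0]

```text
clock: 25.05
position: [0.631, 0.2144, 0.1531]
ee_rot: [-2.897, -1.215, -0.002]
force: [0.7, 0.7, 0.2]
width: 0.815
gripper_force: 0.0
```

Emit:
carry_out:
  claw: [7.6, 7.6, 7.6, 7.6, 7.6, 7.6, 7.6, 7.6, 7.6, 7.6, 7.6, 7.6, 7.6, 7.6]
  delta_pos:
    - [-2.7, 1, -2]
    - [-3.5, 1.3, -1]
    - [-3.5, 1.3, 0]
    - [-3.5, 1.4, 0]
    - [-3.5, 1.4, 0]
    - [-3.5, 1.4, 0]
    - [-3.5, 1.4, 0]
    - [-3.5, 1.3, 0]
    - [-3.5, 1.3, 0]
    - [-3.5, 1.3, 0]
    - [-3.5, 1.3, 1]
    - [-3, 1.1, 1]
    - [0, 0, 0]
    - [0, 0, 0]
  angular:
    - [0, 0, 0]
    - [0, 0, 0]
    - [0, 0, 0]
    - [0, 0, 0]
    - [0, 0, 0]
    - [0, 0, 0]
    - [0, 0, 0]
    - [0, 0, 0]
    - [0, 0, 0]
    - [0, 0, 0]
    - [0, 0, 0]
    - [0, 0, 0]
    - [0, 0, 0]
    - [0, 0, 0]

```text
clock: 26.45
position: [0.4559, -0.1852, 0.1609]
ee_rot: [2.898, 1.212, 0.0]
force: [-0.2, 0.1, -0.1]
width: 0.825
gripper_force: 0.0
```

```bash
python3 st.py .4437 -.192 .03 .777
python3 - <<'E'
from h import *
p=arm.get_image("wrist"); save(p,"w10.png")
for r in arm.trace("fresh_round",p)[:2]:
        ys,xs=np.nonzero(r["region"]); P=np.array([w(p,(x,y),.046)[:2]*1000 for x,y in zip(xs,ys)],np.float32)
        print(r["conf"],r["centre"],cv2.minEnclosingCircle(P),P.mean(0))
q=arm.get_image("scene")
save(dict(frame=np.hstack([p["frame"],cv2.resize(q["frame"][130:330,130:430],(288,384))])),"w10.png")
E
```

```text
26.45 [ 0.4559 -0.1852  0.1609] shift cm [-1.34 -0.4  13.09] turn [ 0.    -0.     0.015] w 0.825 gf 0.0 F [-0.2  0.1 -0.1]
0.62 [0.4775, 0.5187] ((441.95330810546875, -189.98223876953125), 31.812646865844727) [ 443.28156 -190.23988]
```

View pics/w10.png

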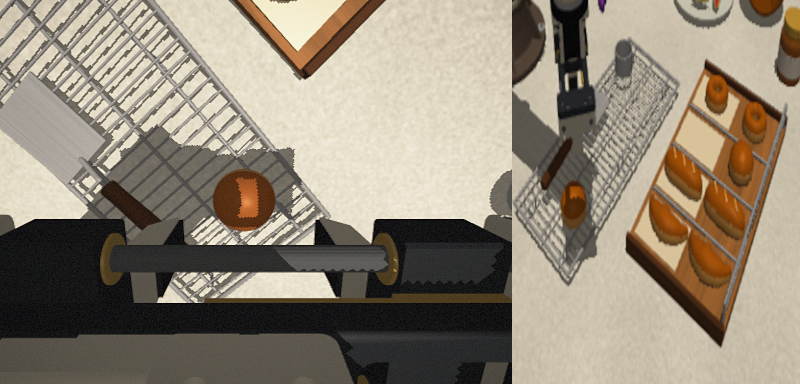

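The bun is at (244,199). The knife handle at (130,205) is close to the left finger's path, so I'll turn the gripper to yaw 0.38 before descending. The scene view shows the ring, long roll and crescent well placed, with the bun's lane empty.

Emit:
carry_out:
  claw: [7.4, 7.4, 7.4, 7.4, 7.4, 7.4, 7.4]
  delta_pos:
    - [-1.3, -0.4, 0]
    - [0, 0, 2]
    - [0, 0, 2]
    - [0, 0, 2]
    - [0, 0, 1]
    - [0, 0, 0]
    - [0, 0, 0]
  angular:
    - [0, 0, 0]
    - [0, 0, 0.131]
    - [0, 0, 0.131]
    - [0, 0, 0.131]
    - [0, 0, 0]
    - [0, 0, 0]
    - [0, 0, 0]

```text
clock: 27.3
position: [0.4448, -0.1908, 0.091]
ee_rot: [3.077, 0.632, 0.001]
force: [0.1, -0.2, 0.2]
width: 0.81
gripper_force: 0.0
```

```bash
python3 st.py .4435 -.1915 .030 .38
python3 - <<'E'
from h import *
p=arm.get_image("wrist"); save(p,"w11.png")
E
```

```text
27.3 [ 0.4448 -0.1908  0.091 ] shift cm [-0.15  0.01  6.1 ] turn [ 0.    -0.001  0.025] w 0.81 gf 0.0 F [ 0.1 -0.2  0.2]
```

View pics/w11.png

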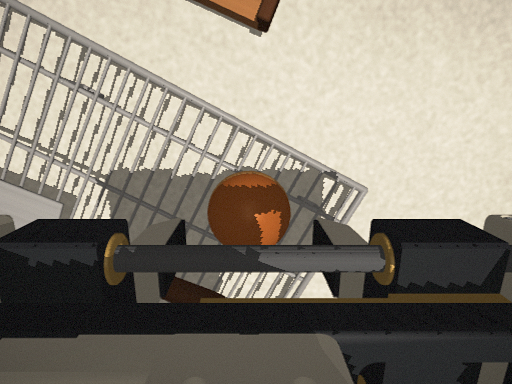

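The bun is centred between the fingers at (250,210), and the handle is now well behind. Gripping.

Emit:
carry_out:
  claw: [7.4, 7.4, 7.4, 7.4, 7.4, 4.5, 4.5, 4.5, 4.5, 4.5, 4.5]
  delta_pos:
    - [-0.1, 0, 2]
    - [0, 0, 2]
    - [0, 0, 1.5]
    - [0, 0, 0.6]
    - [0, 0, 0]
    - [0, 0, 0]
    - [0, 0, 0]
    - [0, 0, 0]
    - [0, 0, 0]
    - [0, 0, 0]
    - [0, 0, 0]
  angular:
    - [0, 0, 0]
    - [0, 0, 0]
    - [0, 0, 0]
    - [0, 0, 0]
    - [0, 0, 0]
    - [0, 0, 0]
    - [0, 0, 0]
    - [0, 0, 0]
    - [0, 0, 0]
    - [0, 0, 0]
    - [0, 0, 0]

```text
clock: 28.45
position: [0.4438, -0.192, 0.0302]
ee_rot: [3.078, 0.625, 0.002]
force: [-0.9, -0.2, 6.7]
width: 0.674
gripper_force: 10.0
```

Emit:
carry_out:
  claw: [4.5, 4.5, 4.5, 4.5, 4.5, 4.5, 4.5]
  delta_pos:
    - [0, 0, -1]
    - [0, 0, -2.5]
    - [0, 0, -2.5]
    - [0, 0, -2.5]
    - [0, 0, -1.5]
    - [0, 0, 0]
    - [0, 0, 0]
  angular:
    - [0, 0, 0]
    - [0, 0, 0]
    - [0, 0, 0]
    - [0, 0, -0.131]
    - [0, 0, -0.131]
    - [0, 0, -0.125]
    - [0, 0, 0]

```text
clock: 29.15
position: [0.4432, -0.192, 0.1304]
ee_rot: [2.899, 1.208, 0.001]
force: [0.8, -0.4, -1.0]
width: 0.674
gripper_force: 10.0
```

```bash
python3 st.py .6305 .1137 .13 .777
```

```text
29.15 [ 0.4432 -0.192   0.1304] shift cm [34.9  -8.23  0.04] turn [ 0.001 -0.     0.012] w 0.674 gf 10.0 F [ 0.8 -0.4 -1. ]
```

Emit:
carry_out:
  claw: [4.5, 4.5, 4.5, 4.5, 4.5, 4.5, 4.5, 4.5, 4.5, 4.5, 4.5, 4.5, 4.5, 4.5]
  delta_pos:
    - [2, -0.5, 0]
    - [3, -0.7, 0]
    - [3, -0.7, 0]
    - [3, -0.7, 0]
    - [3, -0.7, 0]
    - [3, -0.7, 0]
    - [3, -0.7, 0]
    - [3, -0.7, 0]
    - [3, -0.7, 0]
    - [3, -0.7, 0]
    - [3, -0.7, 0]
    - [2.9, -0.7, 0]
    - [0, 0, 0]
    - [0, 0, 0]
  angular:
    - [0, 0, 0]
    - [0, 0, 0]
    - [0, 0, 0]
    - [0, 0, 0]
    - [0, 0, 0]
    - [0, 0, 0]
    - [0, 0, 0]
    - [0, 0, 0]
    - [0, 0, 0]
    - [0, 0, 0]
    - [0, 0, 0]
    - [0, 0, 0]
    - [0, 0, 0]
    - [0, 0, 0]

```text
clock: 30.55
position: [0.6307, 0.1141, 0.129]
ee_rot: [-2.901, -1.204, 0.002]
force: [0.3, -0.2, -1.5]
width: 0.672
gripper_force: 10.0
```

```bash
python3 st.py .6305 .1137 .0227 .777
```

```text
30.55 [0.6307 0.1141 0.129 ] shift cm [-0.03  0.03 10.63] turn [-0.001  0.001  0.01 ] w 0.672 gf 10.0 F [ 0.3 -0.2 -1.5]
```

Emit:
carry_out:
  claw: [4.5, 4.5, 4.5, 4.5, 4.5, 4.5, 4.5, 4.5, 4.5]
  delta_pos:
    - [0, 0, 2]
    - [0, 0, 2.5]
    - [0, 0, 2.5]
    - [0, 0, 1.6]
    - [0, 0, 1]
    - [0, 0, 0.5]
    - [0, 0, 0.2]
    - [0, 0, 0.1]
    - [0, 0, 0]
  angular:
    - [0, 0, 0]
    - [0, 0, 0]
    - [0, 0, 0]
    - [0, 0, 0]
    - [0, 0, 0]
    - [0, 0, 0]
    - [0, 0, 0]
    - [0, 0, 0]
    - [0, 0, 0]

```text
clock: 31.45
position: [0.6317, 0.1136, 0.0261]
ee_rot: [2.901, 1.205, 0.002]
force: [-0.3, 0.8, -0.5]
width: 0.673
gripper_force: 10.0
```

Emit:
carry_out:
  claw: [4.5, 4.5, 4.5, 4.5]
  delta_pos:
    - [0, 0, 0.2]
    - [0, 0, 0.1]
    - [0, 0, 0.1]
    - [0, 0, 0]
  angular:
    - [0, 0, 0]
    - [0, 0, 0]
    - [0, 0, 0]
    - [0, 0, 0]

```text
clock: 31.85
position: [0.6314, 0.1134, 0.0223]
ee_rot: [2.901, 1.205, 0.001]
force: [-2.4, -1.7, 6.0]
width: 0.675
gripper_force: 10.0
```

Contact felt. I'll release, rise and retreat for a final look.

Emit:
carry_out:
  claw: [7.4, 7.4, 7.4, 7.4, 7.4, 7.4, 7.4, 7.4, 7.4, 7.4, 7.4, 7.4, 7.4, 7.4, 7.4]
  delta_pos:
    - [0, 0, 0]
    - [0, 0, 0]
    - [0, 0, 0]
    - [0, 0, 0]
    - [0, 0, -1]
    - [0, 0, -2]
    - [0, 0, -3.5]
    - [0, 0, -3.5]
    - [0, 0, -3.5]
    - [-3, 0, -3.5]
    - [-3, -2.5, -3.5]
    - [-3, -2.5, -2]
    - [-3, -2.5, 0]
    - [0, 0, 0]
    - [0, 0, 0]
  angular:
    - [0, 0, 0]
    - [0, 0, 0]
    - [0, 0, 0]
    - [0, 0, 0]
    - [0, 0, 0]
    - [0, 0, 0]
    - [0, 0, 0]
    - [0, 0, 0]
    - [0, 0, 0]
    - [0, 0, 0]
    - [0, 0, 0.131]
    - [0, 0, 0.131]
    - [0, 0, 0.131]
    - [0, 0, 0.131]
    - [0, 0, 0.131]

```text
clock: 33.35
position: [0.4944, 0.097, 0.2462]
ee_rot: [3.134, 0.202, 0.003]
force: [0.4, 0.2, -0.2]
width: 0.804
gripper_force: 0.0
```

```bash
python3 look.py w12.png fresh_round fresh_ring fresh_long fresh_crescent
python3 - <<'E'
from h import *
p=arm.get_image("wrist");q=arm.get_image("scene")
save(dict(frame=np.hstack([p["frame"],cv2.resize(q["frame"][130:330,130:430],(288,384))])),"w12.png")
E
```

```text
{'clock': np.float64(33.35), 'position': array([0.494, 0.097, 0.246]), 'ee_rot': array([3.134e+00, 2.020e-01, 3.000e-03]), 'width': np.float64(0.804), 'gripper_force': np.float64(0.0), 'force': array([ 0.378,  0.207, -0.233])}
[[0.13, -0.96, -0.25, 0.56], [-0.99, -0.12, -0.03, 0.11], [0.0, 0.25, -0.97, 0.41], [0.0, 0.0, 0.0, 1.0]]
fresh_round 0.62 [252.  57.] [0.6288 0.111  0.026 ]
fresh_ring 0.8 [165.  45.] [0.6281 0.2154 0.026 ]
fresh_long 0.55 [331.  70.] [0.6266 0.0133 0.026 ]
  trace 0.9 [0.6317 0.0172] yaw -0.013 box [630.3  17.2] [102.3  45.3] 0.3
fresh_crescent 0.91 [409.  74.] [ 0.6343 -0.0812  0.026 ]
fresh_crescent 0.54 [164.  45.] [0.6286 0.2168 0.026 ]
fresh_crescent 0.19 [299.  13.] [0.6822 0.0628 0.026 ]
  trace 0.86 [ 0.6353 -0.0749] yaw -0.018 box [631.9 -77. ] [ 56.8 102.8] 89.1
```

View pics/w12.png

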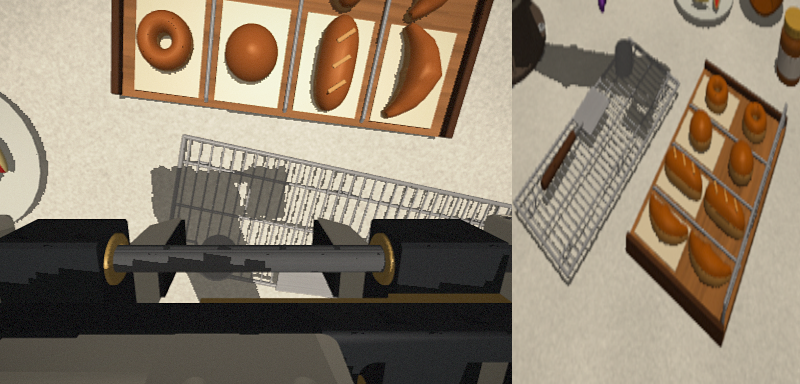

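All four lie on their papers: ring (165,42), bun (252,53), long (333,62) and crescent (409,72). The front row is untouched, so I'm handing in.

```bash
python3 -c "from cell import arm; print(arm.sign_off())"
```

```text
the job is handed in; nothing more can be done
None
```

All four fresh pastries are set down on the baking paper behind their own kind, the front row was left as it stood, and the job was handed in at about 33 s; no verdict came back.

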